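# Put the piled-up lids back on the laundry canisters

### The job

The four laundry canisters on the folding counter have been refilled and their lids left in one pile: take the pile apart and put each lid on the canister it fits, seated down flat on the rim with its plug inside the mouth. Leave the canisters standing where they are, and do not disturb the measuring cup and the clothes brush between them.

Things in the scene. Friction and masses are not known exactly. Their poses are not given: they have to be found in the camera images.
- lid_pegs: The largest lid, for the pegs: flat white disc 132 mm across, 4 thick, dark edge; wooden knob on top (upright cylinder 21 across, 24 tall); below, a hollow plug ring 28 deep, 104 across, tapering to 98 at its foot. Origin: centre of the plug's foot, z up; disc top at 32 mm, knob top at 56. Bottom of the pile, plug on the table. About 131 g.
- lid_balls: The second largest lid, for the balls: flat white disc 112 mm across, 4 thick, dark edge; wooden knob on top (upright cylinder 21 across, 24 tall); below, a hollow plug ring 28 deep, 84 across, tapering to 78 at its foot. Origin: centre of the plug's foot, z up; disc top at 32 mm, knob top at 56. Stands on lid_pegs, over its knob, 32 mm higher, within 5 mm of centre. About 115 g.
- lid_tablets: The second smallest lid, for the tablets: flat white disc 92 mm across, 4 thick, dark edge; wooden knob on top (upright cylinder 21 across, 24 tall); below, a hollow plug ring 28 deep, 64 across, tapering to 58 at its foot. Origin: centre of the plug's foot, z up; disc top at 32 mm, knob top at 56. Stands on lid_balls, over its knob, 32 mm higher, within 5 mm of centre. About 99 g.
- lid_tokens: The smallest lid, for the tokens: flat white disc 72 mm across, 4 thick, dark edge; wooden knob on top (upright cylinder 21 across, 24 tall); below, a hollow plug ring 28 deep, 44 across, tapering to 38 at its foot. Origin: centre of the plug's foot, z up; disc top at 32 mm, knob top at 56. Stands on lid_tablets, over its knob, 32 mm higher, within 5 mm of centre. Top of the pile. About 83 g.
- canister_pegs: The largest canister: an open round white enamel tin with a dark rim, 114 mm mouth (inside), 120 mm across outside, 108 mm tall, holding wooden clothes pegs to 50 mm below the rim. Loose, about 792 g. Origin: centre of its underside, z up; the rim is 108 mm above it. With its lid on, the lid's origin is 80 mm above this origin.
- canister_balls: The second largest canister: an open round white enamel tin with a dark rim, 94 mm mouth (inside), 100 mm across outside, 128 mm tall, holding grey dryer balls to 50 mm below the rim. Loose, about 732 g. Origin: centre of its underside, z up; the rim is 128 mm above it. With its lid on, the lid's origin is 100 mm above this origin.
- canister_tablets: The second smallest canister: an open round white enamel tin with a dark rim, 74 mm mouth (inside), 80 mm across outside, 100 mm tall, holding white detergent tablets (small blocks) to 50 mm below the rim. Loose, about 672 g. Origin: centre of its underside, z up; the rim is 100 mm above it. With its lid on, the lid's origin is 72 mm above this origin.
- canister_tokens: The smallest canister: an open round white enamel tin with a dark rim, 54 mm mouth (inside), 60 mm across outside, 118 mm tall, holding brass machine tokens (discs) to 50 mm below the rim. Loose, about 612 g. Origin: centre of its underside, z up; the rim is 118 mm above it. With its lid on, the lid's origin is 90 mm above this origin.
- dosing_cup: A bystander: small open blue plastic measuring cup, 54 mm across the rim, 45 mm tall, loose. Origin: centre of its underside. (Other bystanders, up to 235 mm tall, stand along the sides and back of the table, clear of the work.)
- clothes_brush: A bystander: small wooden clothes brush lying bristles down, 150 mm long along its x (head to +x, 36 mm wide; handle to -x, 18 mm wide), 28 mm high, loose. Origin: halfway along, at table height.

How it is judged:
At the end, for the whole second after the job is handed in: Each lid rests released and still on its own canister: centred within 10 mm, seated on the rim within 4 mm in height and 0.08 rad; canisters upright (0.08 rad) and within 40 mm of their starting places, measuring cup and brush within 30 mm of theirs (horizontal distance between lid_pegs and canister_pegs below 0.01 m and z of lid_pegs in the frame of canister_pegs between 0.076 and 0.084 m and angle between the z axis of lid_pegs and the z axis of canister_pegs, either way round below 0.08 rad and angle between each of canister_pegs, canister_balls, canister_tablets, canister_tokens's own z axis and vertical below 0.08 rad and distance of each of canister_pegs, canister_balls, canister_tablets, canister_tokens from where it was at the start of the episode below 0.04 m and linear speed of each of lid_pegs, canister_pegs, lid_balls, canister_balls, lid_tablets, canister_tablets, lid_tokens, canister_tokens below 0.01 m/s and horizontal distance between lid_balls and canister_balls below 0.01 m and z of lid_balls in the frame of canister_balls between 0.096 and 0.104 m and angle between the z axis of lid_balls and the z axis of canister_balls, either way round below 0.08 rad and horizontal distance between lid_tablets and canister_tablets below 0.01 m and z of lid_tablets in the frame of canister_tablets between 0.068 and 0.076 m and angle between the z axis of lid_tablets and the z axis of canister_tablets, either way round below 0.08 rad and horizontal distance between lid_tokens and canister_tokens below 0.01 m and z of lid_tokens in the frame of canister_tokens between 0.086 and 0.094 m and angle between the z axis of lid_tokens and the z axis of canister_tokens, either way round below 0.08 rad and distance of each of dosing_cup, clothes_brush from where it was at the start of the episode below 0.03 m); the robot touches nothing.
It fails at once if a canister is tipped by more than 0.35 rad or pushed more than 60 mm from where it stood ((angle between canister_pegs's own z axis and vertical above 0.35 rad or distance of canister_pegs from where it was at the start of the episode above 0.06 m) or (angle between canister_balls's own z axis and vertical above 0.35 rad or distance of canister_balls from where it was at the start of the episode above 0.06 m) or (angle between canister_tablets's own z axis and vertical above 0.35 rad or distance of canister_tablets from where it was at the start of the episode above 0.06 m) or (angle between canister_tokens's own z axis and vertical above 0.35 rad or distance of canister_tokens from where it was at the start of the episode above 0.06 m)).
It fails at once if the measuring cup is pushed or carried more than 50 mm from where it lay (distance of dosing_cup from where it was at the start of the episode above 0.05 m).
It fails at once if the clothes brush is pushed or carried more than 50 mm from where it lay (distance of clothes_brush from where it was at the start of the episode above 0.05 m).
It also fails if it takes over 128 s, if anything falls off the work surface, if the arm or the gripper's body presses on something with over 40 N, if the wrist force passes 120 N, or if a joint passes its speed limit or range.

### The arm

A 7-joint arm with a two-finger parallel gripper is mounted at the origin on the work surface. World frame = base frame: x ahead of the robot, y to its left, z up, the work surface at z = 0. Lengths are in m, angles in rad, forces in N, time in s.
With the tool pointing down it reaches from about 0.35 to 0.775 m from the base axis. Payload 3.1 kg.
Tool frame: the origin (TCP) lies between the finger pads; the fingertips stand 14 mm ahead of it and the grasp point (between the pads) lies 5 mm behind it; z points along the fingers, y is the line along which they close (so a half turn about z gives the same grasp; the last joint's range is limited). The gripper opens to 85 mm and grips with 20 to 120 N. Pads are 22 mm wide; open, the fingers measure 114 mm over their backs; the gripper's body (76 mm by 85 mm) begins 54 mm behind the grasp point. The pads swing forward as they close: fully open they stand 13 mm farther back than shut.
Start: joints at [1.187, 0.311, 0.014, 1.512, -0.004, 1.319, -0.027], TCP at [0.184, -0.518, 0.22] pointing down, gripper open.
Joint ranges: [-2.7, 2.7], [-0.3, 1.91], [-1.27, 1.3], [0.12, 2.57], [-1.44, 4.58], [0.2, 2.03], [-3.05, 3.05]. Speed limits (rad/s): [2.79, 2.79, 3.14, 3.14, 3.14, 3.14, 3.14].

### API

Orientations are given as a rotation vector (axis times angle).
In Python, from plant import r gives the robot as it stands.
- The arm moves only by the shell command python3 -m jog 'ROWS'. ROWS is JSON, a list of rows, each an object of numbers: "x", "y", "z": the shift along the tool's x, y, z normalised to -1 to 1, where 1 is 0.5 m; "wx", "wy", "wz": the turn, a rotation vector about the tool's x, y, z normalised to -1 to 1, where 1 is 2 rad; "gripper": the closure, from -1 (fully open) to 1 (shut). A call has 1 to 20 rows; each row is the pose to reach, as a shift and turn from the pose commanded when the call began, along the tool's axes at that moment; what a row does not reach only later rows make up. A row lasts 1/10 s, in which the tool goes at most 50 mm and 8.59 degrees, less where a joint would pass 70% of its speed; a pose out of reach is approached as far as the arm can. A call with a number of a shift or a turn outside -1 to 1 is refused whole. A call with a gripper value outside its range is refused whole. The fingers move at their own pace and stop on an object; the grip force is fixed at half the most. Time passes only in rows, so rows that repeat a pose let the fingers close. It gives the time, the measured TCP pose, the force, the opening and the grip force at its end, in the units of the state.
- r.get_obs(): the state, without advancing time (a new reading comes with each control period).
- r.grab_frame(name): name is "scene" or "top"; returns (picture, depth): 384x512x3 uint8, red, green, blue; 384x512 float32, m along the optical axis (not along the pixel's ray), 0 where there is no reading.
- r.camera_model(name): a dict with "fx", "fy", "cx", "cy" (pixels), "eye" and "attitude" of the camera in the world. Camera axes: x right, y down, z forward; pixel columns grow to the right and rows downward; lengths in m; the calibration is good to about 2 mm. A picture is of the moment at which its call begins. camera_model takes no time and is no camera call.
- r.close_job(): hands the job in; it is judged then, once.
Trained networks look in the newest picture that a camera, given by its name, has taken for a name from the list of things; names that differ only in an ending like _2 or _b are one class to them, and where a whole thing is asked for, a point or a joint stands for the part that bears it (a point fixed in the world has none). Each returns a list of dicts, best first, with "score" (0 to 1); they miss things now and then, are a little off and sometimes report something else, mostly with a low value. They report only what shows in the picture. A call takes as long as a camera call.
- r.look_for(target, camera): "pixel" ([row, column] in pixels, amid what is visible of it).
- r.place_of(target, camera): "pixel" ([row, column] in pixels: a listed point, or the origin of a listed thing).
The state is a dict: "time": time; "joint_positions": joint angles; "dq": joint speeds; "joint_torque": joint torques, N m; "ee_pos": TCP position; "ee_rot": TCP orientation; "ft_force": force on the tool from outside, world axes, zero at the start; "ft_torque": the same for the moment, N m; "width": opening from 0.0 (shut) to 1.0 (fully open); "grip_force": force on a finger pad.
Only numpy, scipy, OpenCV 4.12 (cv2) and the standard library are available. Lean on these libraries where they do the work, as an engineer would, in place of code of your own. Each camera call takes 0.05 s, during which the arm holds its last target. There are 200 camera calls.

## Working session

There is one attempt and no reset: what is moved stays moved. The work goes in short steps, Python scripts to look and compute and a shell command to move; the robot and the scene stay as the last step left them, time stands still between calls to the robot, and variables do not carry over. Pictures are saved under pics/ and viewed, at most 14 in all, crops included, and the job is handed in when it is done.

```bash
ls; mkdir -p pics; python3 - <<'E'
from plant import r
import cv2,numpy as np
for n in("scene","top"):
    p,d=r.grab_frame(n); cv2.imwrite(f"pics/{n}0.png",p[:,:,::-1]); np.savez(f"pics/{n}0.npz",p=p,d=d)
    c=r.camera_model(n); print(n,c)
o=r.get_obs(); print(o)
E
```

```text
pics
scene {'fx': 449.6807170046042, 'fy': 449.6807170046042, 'cx': 265.97038926613885, 'cy': 197.75412595636408, 'eye': array([ 1.08523104, -0.71034127,  0.63181799]), 'attitude': array([-2.01938456, -0.65971999,  0.38682114])}
top {'fx': 425.6313566646163, 'fy': 425.6313566646163, 'cx': 253.34936625035834, 'cy': 196.92424778211213, 'eye': array([ 0.43228793, -0.01496231,  0.90888878]), 'attitude': array([-2.12985445,  2.14914149, -0.09570385])}
{'time': 0.1, 'joint_positions': array([ 1.18730712,  0.31164566,  0.01399473,  1.51291045, -0.00444099,
        1.31920363, -0.02721742]), 'dq': array([ 0.00067351, -0.00264675,  0.00032785, -0.00126588, -0.00151523,
       -0.00108162, -0.00096392]), 'joint_torque': array([ 1.08181503e-03, -3.80857372e+01,  1.46787590e-01, -2.31243145e+01,
        1.22580785e-02,  8.08994839e-03,  1.77389666e-06]), 'ee_pos': array([ 0.1841404 , -0.51753109,  0.21892419]), 'ee_rot': array([-3.09375116e+00, -5.33988244e-01,  6.48055072e-04]), 'ft_force': array([ 0.71239984, -0.08310646, -0.76222858]), 'ft_torque': array([ 0.02544537,  0.04311718, -0.02295631]), 'grip_force': 0.0, 'width': 1.0027936806976834}
```

View pics/scene0.png

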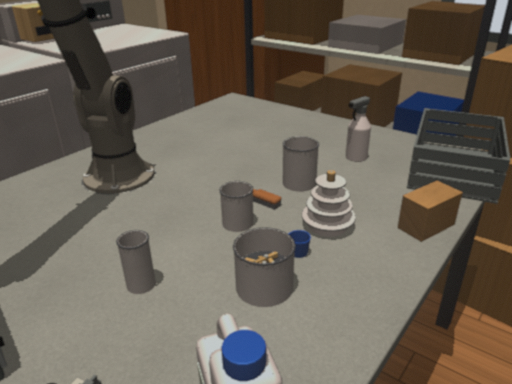

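View pics/top0.png

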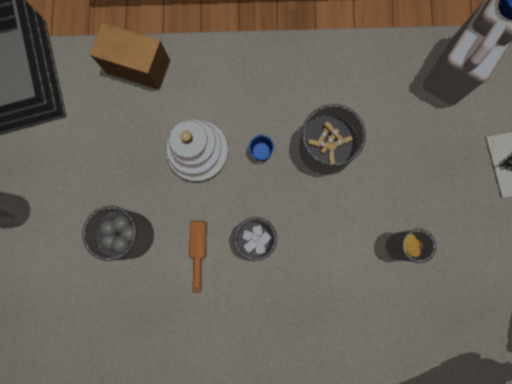

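```bash
cat > h.py <<'E'
import numpy as np, cv2
from scipy.spatial.transform import Rotation as R
from scipy.optimize import least_squares
from plant import r
def cloud(n,d):
    c=r.camera_model(n); v,u=np.mgrid[:d.shape[0],:d.shape[1]]
    P=np.stack([(u-c['cx'])/c['fx']*d,(v-c['cy'])/c['fy']*d,d],-1)
    W=P@R.from_rotvec(c['attitude']).as_matrix().T+c['eye']; W[d<=0]=np.nan
    return W
def proj(n,X):
    c=r.camera_model(n); p=R.from_rotvec(c['attitude']).inv().apply(np.array(X)-c['eye'])
    return p[0]/p[2]*c['fx']+c['cx'],p[1]/p[2]*c['fy']+c['cy']
def fit(Q,c0):
    f=least_squares(lambda p:np.hypot(Q[:,0]-p[0],Q[:,1]-p[1])-p[2],[*c0,.04],loss='soft_l1',f_scale=.002)
    return f.x
CAN=dict(pegs=((140,332),.108,.06),balls=((232,110),.128,.05),tablets=((239,254),.100,.04),tokens=((246,417),.118,.03))
def back(n,px,z):
    c=r.camera_model(n); d=R.from_rotvec(c['attitude']).apply([(px[1]-c['cx'])/c['fx'],(px[0]-c['cy'])/c['fy'],1])
    return c['eye']+d*(z-c['eye'][2])/d[2]
E
python3 - <<'E'
from h import *
W={n:cloud(n,np.load(f"pics/{n}0.npz")['d']).reshape(-1,3) for n in("scene","top")}
def show(name,c,h,rad,tol=.004,inner=0):
    for n in W:
        w=W[n]; D=np.hypot(w[:,0]-c[0],w[:,1]-c[1]); m=(abs(w[:,2]-h)<tol)&(D<rad+.012)&(D>inner)
        if m.sum()>8: print(name,n,m.sum(),np.round(fit(w[m],c),4),'z',np.round(np.nanmedian(w[m,2]),4))
for k,(px,h,rad) in CAN.items():
    c=back('top',px,h); print(k,c.round(3)); show(k,c,h,rad)
p=back('top',(136,186),.152); print('knob',p)
show('knob',p,.152,.0105,.003)
for i,(k,rad) in enumerate(dict(pegs=.066,balls=.056,tablets=.046,tokens=.036).items()):
    show('lid '+k,p,.032*(i+1),rad,.0025)
for q,z in(((149,261),.045),((255,198),.028)): print(back('top',q,z).round(3))
E
```

```text
pegs [ 0.642 -0.138  0.108]
pegs scene 362 [ 0.6544 -0.1412  0.0587  0.04  ] z 0.1073
pegs top 454 [ 0.6536 -0.1408  0.0588  0.04  ] z 0.1077
balls [0.468 0.279 0.128]
balls scene 138 [0.4682 0.2813 0.049  0.04  ] z 0.1268
balls top 436 [0.468  0.281  0.0489 0.04  ] z 0.1272
tablets [0.454 0.013 0.1  ]
tablets scene 158 [0.4565 0.0114 0.039  0.04  ] z 0.0991
tablets top 297 [0.4562 0.0114 0.039  0.04  ] z 0.0997
tokens [ 0.439 -0.284  0.118]
tokens scene 193 [ 0.4415 -0.2873  0.0291  0.04  ] z 0.1172
tokens top 278 [ 0.4407 -0.2871  0.029   0.04  ] z 0.1178
knob [0.64220392 0.13523285 0.152     ]
knob scene 29 [0.645  0.1364 0.0068 0.04  ] z 0.1509
knob top 77 [0.6443 0.1361 0.0065 0.04  ] z 0.151
lid pegs scene 552 [0.6443 0.1402 0.0561 0.04  ] z 0.0314
lid pegs top 588 [0.6492 0.1392 0.0622 0.04  ] z 0.0314
lid balls scene 415 [0.6445 0.1399 0.0458 0.04  ] z 0.0632
lid balls top 523 [0.6494 0.1385 0.052  0.04  ] z 0.0634
lid tablets scene 365 [0.6463 0.1359 0.0349 0.04  ] z 0.0951
lid tablets top 454 [0.6494 0.1379 0.0421 0.04  ] z 0.0951
lid tokens scene 258 [ 1.496474e+02 -3.657408e+02  3.950477e+02  4.000000e-02] z 0.1269
lid tokens top 792 [0.6459 0.1371 0.0267 0.04  ] z 0.1271
[ 0.642 -0.001  0.045]
[0.424 0.132 0.028]
```

```bash
cat >> h.py <<'E'
R0=R.from_matrix(np.diag([1,-1,-1.]))
def go(*T):
    o=r.get_obs(); A=R.from_rotvec(o['ee_rot'])
    w=(A.inv()*R0).as_rotvec()/2
    print('t',round(o['time'],2),'at',o['ee_pos'].round(4),'F',o['ft_force'].round(1),'turn',w.round(4))
    for t in T: print(t,(A.inv().apply(np.array(t)-o['ee_pos'])/.5).round(4))
E
python3 -c "
from h import *
go((.3,-.35,.27),(.645,.1365,.25))"
```

```text
t 0.1 at [ 0.1841 -0.5175  0.2189] F [ 0.7 -0.1 -0.8] turn [-0.0011  0.0002  0.1709]
(0.3, -0.35, 0.27) [ 0.3306 -0.2382 -0.1017]
(0.645, 0.1365, 0.25) [ 1.3069 -0.9235 -0.0602]
```

```bash
python3 -m jog '[{"x":0.33,"y":-0.238,"z":-0.1,"wz":0.171,"gripper":-1},{"x":0.33,"y":-0.238,"z":-0.1,"wz":0.171,"gripper":-1},{"x":0.33,"y":-0.238,"z":-0.1,"wz":0.171,"gripper":-1},{"x":0.33,"y":-0.238,"z":-0.1,"wz":0.171,"gripper":-1},{"x":0.33,"y":-0.238,"z":-0.1,"wz":0.171,"gripper":-1},{"x":0.33,"y":-0.238,"z":-0.1,"wz":0.171,"gripper":-1},{"x":0.33,"y":-0.238,"z":-0.1,"wz":0.171,"gripper":-1},{"x":0.33,"y":-0.238,"z":-0.1,"wz":0.171,"gripper":-1}]'; python3 -c "
from h import *
go((.645,.1365,.22))"
```

```text
t 0.1 at [ 0.1841 -0.5175  0.2189] F [ 0.7 -0.1 -0.8] turn [-0.0011  0.0002  0.1709]
(0.645, 0.1365, 0.22) [ 1.3069e+00 -9.2340e-01 -2.0000e-04]invalid input
```

```bash
python3 -m jog '[{"x":0.33,"y":-0.238,"z":-0.1,"wx":0.0,"wy":0.0,"wz":0.171,"gripper":-1.0},{"x":0.33,"y":-0.238,"z":-0.1,"wx":0.0,"wy":0.0,"wz":0.171,"gripper":-1.0},{"x":0.33,"y":-0.238,"z":-0.1,"wx":0.0,"wy":0.0,"wz":0.171,"gripper":-1.0},{"x":0.33,"y":-0.238,"z":-0.1,"wx":0.0,"wy":0.0,"wz":0.171,"gripper":-1.0},{"x":0.33,"y":-0.238,"z":-0.1,"wx":0.0,"wy":0.0,"wz":0.171,"gripper":-1.0},{"x":0.33,"y":-0.238,"z":-0.1,"wx":0.0,"wy":0.0,"wz":0.171,"gripper":-1.0}]'; python3 -c "
from h import *
go((.645,.1365,.22))"
```

```text
time: 0.7
ee_pos: [0.3024, -0.3482, 0.2705]
ee_rot: [3.141, 0.011, 0.002]
ft_force: [-0.1, -0.3, 0.4]
width: 1.002
grip_force: 0.0
t 0.7 at [ 0.3024 -0.3482  0.2705] F [-0.1 -0.3  0.4] turn [ 0.0001 -0.0008  0.0035]
(0.645, 0.1365, 0.22) [ 0.6919 -0.9646  0.1019]
```

```bash
python3 -m jog '[{"x":0.692,"y":-0.965,"z":0.1,"wx":0,"wy":0,"wz":0.0035,"gripper":-1},{"x":0.692,"y":-0.965,"z":0.1,"wx":0,"wy":0,"wz":0.0035,"gripper":-1},{"x":0.692,"y":-0.965,"z":0.1,"wx":0,"wy":0,"wz":0.0035,"gripper":-1},{"x":0.692,"y":-0.965,"z":0.1,"wx":0,"wy":0,"wz":0.0035,"gripper":-1},{"x":0.692,"y":-0.965,"z":0.1,"wx":0,"wy":0,"wz":0.0035,"gripper":-1},{"x":0.692,"y":-0.965,"z":0.1,"wx":0,"wy":0,"wz":0.0035,"gripper":-1},{"x":0.692,"y":-0.965,"z":0.1,"wx":0,"wy":0,"wz":0.0035,"gripper":-1},{"x":0.692,"y":-0.965,"z":0.1,"wx":0,"wy":0,"wz":0.0035,"gripper":-1},{"x":0.692,"y":-0.965,"z":0.1,"wx":0,"wy":0,"wz":0.0035,"gripper":-1},{"x":0.692,"y":-0.965,"z":0.1,"wx":0,"wy":0,"wz":0.0035,"gripper":-1},{"x":0.692,"y":-0.965,"z":0.1,"wx":0,"wy":0,"wz":0.0035,"gripper":-1},{"x":0.692,"y":-0.965,"z":0.1,"wx":0,"wy":0,"wz":0.0035,"gripper":-1},{"x":0.692,"y":-0.965,"z":0.1,"wx":0,"wy":0,"wz":0.0035,"gripper":-1},{"x":0.692,"y":-0.965,"z":0.1,"wx":0,"wy":0,"wz":0.0035,"gripper":-1},{"x":0.692,"y":-0.965,"z":0.1,"wx":0,"wy":0,"wz":0.0035,"gripper":-1}]'; python3 -c "
from h import *
go((.645,.1365,.142))"
```

```text
time: 2.2
ee_pos: [0.6463, 0.1282, 0.219]
ee_rot: [3.139, -0.017, -0.001]
ft_force: [0.3, -0.5, -0.2]
width: 0.999
grip_force: 0.0
t 2.2 at [0.6463 0.1282 0.219 ] F [ 0.3 -0.5 -0.2] turn [ 0.0014  0.0005 -0.0055]
(0.645, 0.1365, 0.142) [-0.0027 -0.017   0.154 ]
```

```bash
python3 -m jog '[{"x":0,"y":0,"z":0.02,"wx":0,"wy":0,"wz":0,"gripper":-1},{"x":0,"y":0,"z":0.02,"wx":0,"wy":0,"wz":0,"gripper":-1},{"x":0,"y":0,"z":0.02,"wx":0,"wy":0,"wz":0,"gripper":-1}]'; python3 -c "
from h import *
go((.645,.1365,.142))"
```

```text
time: 2.5
ee_pos: [0.6456, 0.1302, 0.2097]
ee_rot: [3.141, -0.014, -0.001]
ft_force: [0.0, 0.4, -0.1]
width: 1.002
grip_force: 0.0
t 2.5 at [0.6456 0.1302 0.2097] F [ 0.   0.4 -0.1] turn [ 0.0005  0.0003 -0.0044]
(0.645, 0.1365, 0.142) [-0.0012 -0.0126  0.1354]
```

```bash
python3 -m jog '[{"x":-0.001,"y":-0.013,"z":0,"wx":0,"wy":0,"wz":-0.004,"gripper":-1},{"x":-0.001,"y":-0.013,"z":0.06,"wx":0,"wy":0,"wz":-0.004,"gripper":-1},{"x":-0.001,"y":-0.013,"z":0.1,"wx":0,"wy":0,"wz":-0.004,"gripper":-1},{"x":-0.001,"y":-0.013,"z":0.135,"wx":0,"wy":0,"wz":-0.004,"gripper":-1},{"x":-0.001,"y":-0.013,"z":0.135,"wx":0,"wy":0,"wz":-0.004,"gripper":-1},{"x":-0.001,"y":-0.013,"z":0.135,"wx":0,"wy":0,"wz":-0.004,"gripper":-1}]'; python3 -c "
from h import *
go((.645,.1365,.142))"
```

```text
time: 3.1
ee_pos: [0.6456, 0.1387, 0.1429]
ee_rot: [-3.141, -0.002, -0.001]
ft_force: [0.5, -0.2, 0.2]
width: 0.997
grip_force: 0.0
t 3.1 at [0.6456 0.1387 0.1429] F [ 0.5 -0.2  0.2] turn [-0.0002 -0.0002  0.0007]
(0.645, 0.1365, 0.142) [-0.0013  0.0044  0.0018]
```

```bash
python3 -m jog '[{"x":-0.001,"y":0.004,"z":0,"wx":0,"wy":0,"wz":0,"gripper":-1},{"x":-0.001,"y":0.004,"z":0,"wx":0,"wy":0,"wz":0,"gripper":0.5},{"x":-0.001,"y":0.004,"z":0,"wx":0,"wy":0,"wz":0,"gripper":0.5},{"x":-0.001,"y":0.004,"z":0,"wx":0,"wy":0,"wz":0,"gripper":0.5},{"x":-0.001,"y":0.004,"z":0,"wx":0,"wy":0,"wz":0,"gripper":1},{"x":-0.001,"y":0.004,"z":0,"wx":0,"wy":0,"wz":0,"gripper":1},{"x":-0.001,"y":0.004,"z":0,"wx":0,"wy":0,"wz":0,"gripper":1},{"x":-0.001,"y":0.004,"z":0,"wx":0,"wy":0,"wz":0,"gripper":1}]'; python3 -c "
from h import *
go((.645,.1365,.235),(.441,-.287,.235))"
```

```text
time: 3.9
ee_pos: [0.645, 0.1362, 0.1423]
ee_rot: [3.142, 0.001, -0.0]
ft_force: [0.5, -0.8, -0.6]
width: 0.004
grip_force: 0.0
t 3.9 at [0.645  0.1362 0.1423] F [ 0.5 -0.8 -0.6] turn [0.     0.0001 0.0004]
(0.645, 0.1365, 0.235) [-1.000e-04 -6.000e-04 -1.853e-01]
(0.441, -0.287, 0.235) [-0.4088  0.8461 -0.1853]
```

```bash
python3 - <<'E'
from h import *
p,d=r.grab_frame("scene"); q,e=r.grab_frame("top"); np.savez("pics/m1.npz",d=d,e=e)
a=cv2.resize(p[120:270,270:470],None,fx=2.9,fy=2.9)[:435]; b=cv2.resize(q[80:230,110:310],None,fx=1.1,fy=1.1)
cv2.imwrite("pics/m1.png",a[:,:,::-1]); cv2.imwrite("pics/m1t.png",b[:,:,::-1])
E
```

```text
(no output)
```

View pics/m1.png

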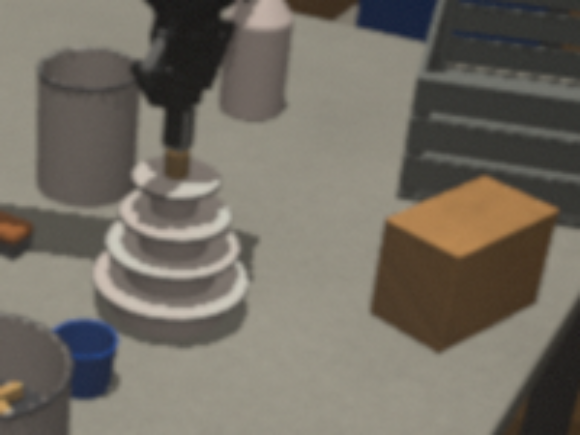

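```bash
python3 - <<'E'
from h import *
f=np.load("pics/m1.npz"); W=np.vstack([cloud("scene",f['d']).reshape(-1,3),cloud("top",f['e']).reshape(-1,3)])
W=cloud("scene",f['d']).reshape(-1,3)
m=(np.hypot(W[:,0]-.645,W[:,1]-.1365)<.03)&(W[:,2]>.13)
Q=W[m]; 
for z in np.arange(.13,.25,.006):
    s=Q[(Q[:,2]>=z)&(Q[:,2]<z+.006)]
    if len(s): print(round(z,3),len(s),s.min(0)[:2].round(3),s.max(0)[:2].round(3))
print(r.get_obs()['width'],r.get_obs()['joint_positions'].round(3))
E
```

```text
0.13 19 [0.638 0.126] [0.655 0.141]
0.136 19 [0.637 0.126] [0.655 0.14 ]
0.142 23 [0.635 0.126] [0.654 0.14 ]
0.148 17 [0.636 0.127] [0.654 0.145]
0.154 16 [0.634 0.126] [0.657 0.14 ]
0.16 26 [0.635 0.123] [0.656 0.141]
0.166 25 [0.639 0.121] [0.656 0.142]
0.172 24 [0.64  0.119] [0.657 0.143]
0.178 28 [0.638 0.12 ] [0.657 0.144]
0.184 22 [0.638 0.119] [0.657 0.14 ]
0.19 13 [0.643 0.12 ] [0.658 0.145]
0.196 26 [0.634 0.108] [0.659 0.157]
0.202 33 [0.641 0.107] [0.659 0.163]
0.208 22 [0.652 0.112] [0.658 0.161]
0.214 19 [0.645 0.118] [0.662 0.15 ]
0.22 34 [0.642 0.118] [0.662 0.151]
0.226 27 [0.649 0.113] [0.663 0.149]
0.232 38 [0.645 0.108] [0.663 0.153]
0.238 30 [0.644 0.107] [0.662 0.153]
0.244 30 [0.655 0.111] [0.665 0.154]
-0.004108517413211023 [ 0.016  0.62  -0.421  1.282  0.25   1.29  -1.973]
```

```bash
python3 -m jog '[{"x":0,"y":0,"z":-0.1,"wx":0,"wy":0,"wz":0,"gripper":1},{"x":0,"y":0,"z":-0.15,"wx":0,"wy":0,"wz":0,"gripper":1},{"x":0,"y":0,"z":-0.15,"wx":0,"wy":0,"wz":0,"gripper":1},{"x":0,"y":0,"z":-0.15,"wx":0,"wy":0,"wz":0,"gripper":1}]'; python3 - <<'E'
from h import *
go((.645,.1365,.142))
p,d=r.grab_frame("scene"); W=cloud("scene",d)
e=r.get_obs()['ee_pos']
m=(np.hypot(W[...,0]-e[0],W[...,1]-e[1])<.05)&(W[...,2]>.155)
Q=W[m]
for z in np.arange(.154,.33,.006):
    s=Q[(Q[:,2]>=z)&(Q[:,2]<z+.006)]
    if len(s): print(round(z-e[2],3),len(s),s.min(0)[:2].round(3),s.max(0)[:2].round(3))
cv2.imwrite("pics/m2.png",cv2.resize(p[60:260,230:430],None,fx=2.9,fy=2.9)[:,:,::-1])
E
```

```text
time: 4.4
ee_pos: [0.6453, 0.1364, 0.218]
ee_rot: [-3.141, -0.001, -0.002]
ft_force: [-0.4, -0.8, -0.4]
width: -0.0
grip_force: 0.0
t 4.4 at [0.6453 0.1364 0.218 ] F [-0.4 -0.8 -0.4] turn [-0.0001 -0.0007  0.0005]
(0.645, 0.1365, 0.142) [-0.0008 -0.0002  0.1519]
0.009 8 [0.637 0.127] [0.653 0.131]
0.015 23 [0.634 0.122] [0.657 0.141]
0.021 28 [0.639 0.121] [0.657 0.14 ]
0.027 25 [0.64  0.121] [0.657 0.139]
0.033 29 [0.638 0.12 ] [0.657 0.143]
0.039 35 [0.638 0.121] [0.657 0.144]
0.045 26 [0.639 0.12 ] [0.657 0.142]
0.051 14 [0.645 0.118] [0.659 0.149]
0.057 51 [0.634 0.102] [0.66 0.17]
0.063 70 [0.634 0.097] [0.659 0.175]
0.069 45 [0.632 0.092] [0.659 0.178]
0.075 68 [0.633 0.086] [0.663 0.183]
0.081 66 [0.637 0.086] [0.663 0.181]
0.087 51 [0.647 0.091] [0.663 0.182]
0.093 58 [0.646 0.09 ] [0.663 0.184]
0.099 48 [0.647 0.088] [0.665 0.185]
0.105 54 [0.644 0.087] [0.666 0.185]
0.111 84 [0.637 0.087] [0.666 0.171]
```

View pics/m2.png

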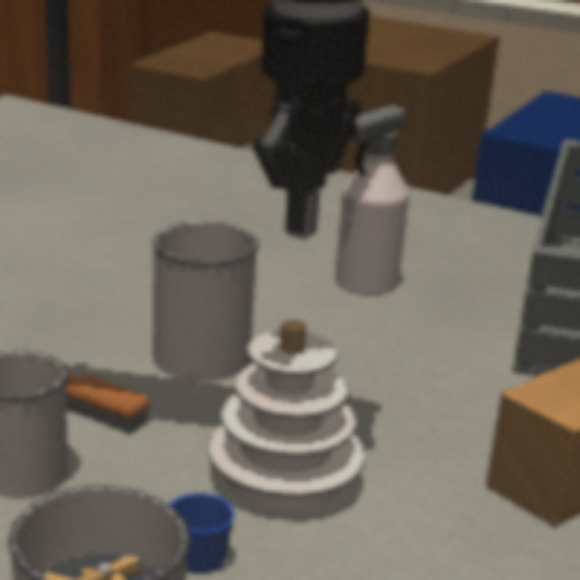

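```bash
python3 -m jog '[{"x":-0.001,"y":0,"z":0,"wx":0,"wy":0,"wz":0,"gripper":-1},{"x":-0.001,"y":0,"z":0,"wx":0,"wy":0,"wz":0,"gripper":-1},{"x":-0.001,"y":0,"z":0.05,"wx":0,"wy":0,"wz":0,"gripper":-1},{"x":-0.001,"y":0,"z":0.1,"wx":0,"wy":0,"wz":0,"gripper":-1},{"x":-0.001,"y":0,"z":0.14,"wx":0,"wy":0,"wz":0,"gripper":-1},{"x":-0.001,"y":0,"z":0.16,"wx":0,"wy":0,"wz":0,"gripper":-1},{"x":-0.001,"y":0,"z":0.18,"wx":0,"wy":0,"wz":0,"gripper":-1},{"x":-0.001,"y":0,"z":0.194,"wx":0,"wy":0,"wz":0,"gripper":-1},{"x":-0.001,"y":0,"z":0.194,"wx":0,"wy":0,"wz":0,"gripper":0},{"x":-0.001,"y":0,"z":0.194,"wx":0,"wy":0,"wz":0,"gripper":0.4},{"x":-0.001,"y":0,"z":0.194,"wx":0,"wy":0,"wz":0,"gripper":1},{"x":-0.001,"y":0,"z":0.194,"wx":0,"wy":0,"wz":0,"gripper":1},{"x":-0.001,"y":0,"z":0.194,"wx":0,"wy":0,"wz":0,"gripper":1},{"x":-0.001,"y":0,"z":0.194,"wx":0,"wy":0,"wz":0,"gripper":1}]'; python3 -c "
from h import *
go((.645,.1365,.21),(.441,-.287,.21))"
```

```text
time: 5.85
ee_pos: [0.645, 0.1361, 0.1211]
ee_rot: [3.141, 0.001, 0.002]
ft_force: [0.3, -0.2, 1.5]
width: 0.217
grip_force: 58.5
t 5.85 at [0.645  0.1361 0.1211] F [ 0.3 -0.2  1.5] turn [ 0.0001 -0.0007  0.0004]
(0.645, 0.1365, 0.21) [ 0.0002 -0.0008 -0.1778]
(0.441, -0.287, 0.21) [-0.4085  0.8459 -0.1782]
```

```bash
python3 -m jog '[{"x":0,"y":0,"z":-0.08,"wx":0,"wy":0,"wz":0,"gripper":1},{"x":0,"y":0,"z":-0.16,"wx":0,"wy":0,"wz":0,"gripper":1},{"x":-0.02,"y":0.04,"z":-0.178,"wx":0,"wy":0,"wz":0,"gripper":1},{"x":-0.05,"y":0.1,"z":-0.178,"wx":0,"wy":0,"wz":0,"gripper":1},{"x":-0.09,"y":0.18,"z":-0.178,"wx":0,"wy":0,"wz":0,"gripper":1},{"x":-0.13,"y":0.26,"z":-0.178,"wx":0,"wy":0,"wz":0,"gripper":1},{"x":-0.17,"y":0.34,"z":-0.178,"wx":0,"wy":0,"wz":0,"gripper":1},{"x":-0.21,"y":0.42,"z":-0.178,"wx":0,"wy":0,"wz":0,"gripper":1},{"x":-0.25,"y":0.5,"z":-0.178,"wx":0,"wy":0,"wz":0,"gripper":1},{"x":-0.29,"y":0.58,"z":-0.178,"wx":0,"wy":0,"wz":0,"gripper":1},{"x":-0.33,"y":0.66,"z":-0.178,"wx":0,"wy":0,"wz":0,"gripper":1},{"x":-0.36,"y":0.74,"z":-0.178,"wx":0,"wy":0,"wz":0,"gripper":1},{"x":-0.39,"y":0.8,"z":-0.178,"wx":0,"wy":0,"wz":0,"gripper":1},{"x":-0.405,"y":0.83,"z":-0.178,"wx":0,"wy":0,"wz":0,"gripper":1},{"x":-0.4085,"y":0.846,"z":-0.178,"wx":0,"wy":0,"wz":0,"gripper":1},{"x":-0.4085,"y":0.846,"z":-0.178,"wx":0,"wy":0,"wz":0,"gripper":1},{"x":-0.4085,"y":0.846,"z":-0.178,"wx":0,"wy":0,"wz":0,"gripper":1},{"x":-0.4085,"y":0.846,"z":-0.178,"wx":0,"wy":0,"wz":0,"gripper":1}]'; python3 - <<'E'
from h import *
go((.441,-.287,.21))
p,d=r.grab_frame("scene"); q,e=r.grab_frame("top"); np.savez("pics/m3.npz",p=p,d=d,q=q,e=e)
cv2.imwrite("pics/m3.png",np.vstack([cv2.resize(x,(400,300)) for x in(p,q)])[:,:,::-1])
g=r.get_obs()['ee_pos']
for n,dd in(("scene",d),("top",e)):
    W=cloud(n,dd).reshape(-1,3); 
    # lid disc top expected at g.z-.025+.032
    for z in(g[2]+.007,):
        D=np.hypot(W[:,0]-g[0],W[:,1]-g[1]); m=(abs(W[:,2]-z)<.008)&(D<.045)&(D>.02); Q=W[m]; print(n,m.sum(),fit(Q,g[:2]).round(4),Q.min(0).round(4),Q.max(0).round(4))
        if m.sum()>20: A=np.c_[Q[:,:2]-g[:2],np.ones(len(Q))]; print(np.linalg.lstsq(A,Q[:,2],rcond=None)[0].round(4))
    # pile
    m=(abs(W[:,2]-.120)<.004)&(np.hypot(W[:,0]-.645,W[:,1]-.137)<.03); print('knob2',n,fit(W[m],(.645,.137)).round(4),m.sum())
    Q=W[m]; k=Q[:,2]>.1165; print(Q[k].min(0),Q[k].max(0))
E
```

```text
time: 7.65
ee_pos: [0.4418, -0.285, 0.2094]
ee_rot: [-3.141, -0.007, -0.001]
ft_force: [0.7, -0.2, -1.2]
width: 0.222
grip_force: 58.9
t 7.65 at [ 0.4418 -0.285   0.2094] F [ 0.7 -0.2 -1.2] turn [-0.0005 -0.0002  0.0022]
(0.441, -0.287, 0.21) [-0.0016  0.0041 -0.0012]
scene 371 [ 0.4433 -0.2862  0.0303] [ 0.4062 -0.3216  0.2097] [ 0.4787 -0.2487  0.2172]
[-0.0108  0.0317  0.2149]
knob2 scene [0.648  0.1336 0.0074] 33
[0.63691926 0.12331772 0.11653929] [0.65655859 0.14497004 0.1204554 ]
top 713 [ 0.4419 -0.2836  0.0303] [ 0.4061 -0.3135  0.2102] [ 0.4778 -0.2498  0.22  ]
[0.0018 0.0153 0.2152]
knob2 top [0.6464 0.1343 0.0069] 80
[0.63685598 0.12470851 0.11652516] [0.65566944 0.14360117 0.12151824]
```

View pics/m3.png

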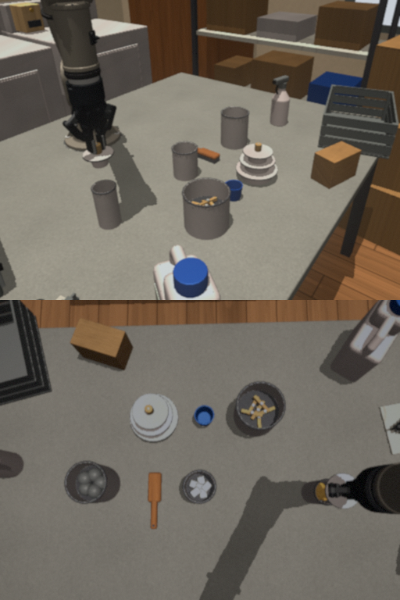

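```bash
python3 -m jog '[{"x":-0.002,"y":0.004,"z":0,"wx":0,"wy":0,"wz":0.002,"gripper":1},{"x":-0.002,"y":0.004,"z":0.03,"wx":0,"wy":0,"wz":0.002,"gripper":1},{"x":-0.002,"y":0.004,"z":0.06,"wx":0,"wy":0,"wz":0.002,"gripper":1},{"x":-0.002,"y":0.004,"z":0.09,"wx":0,"wy":0,"wz":0.002,"gripper":1},{"x":-0.002,"y":0.004,"z":0.12,"wx":0,"wy":0,"wz":0.002,"gripper":1},{"x":-0.002,"y":0.004,"z":0.14,"wx":0,"wy":0,"wz":0.002,"gripper":1},{"x":-0.002,"y":0.004,"z":0.16,"wx":0,"wy":0,"wz":0.002,"gripper":1},{"x":-0.002,"y":0.004,"z":0.175,"wx":0,"wy":0,"wz":0.002,"gripper":1},{"x":-0.002,"y":0.004,"z":0.183,"wx":0,"wy":0,"wz":0.002,"gripper":1},{"x":-0.002,"y":0.004,"z":0.183,"wx":0,"wy":0,"wz":0.002,"gripper":1}]'; python3 -c "
from h import *
go((.441,-.287,.1165))"
```

```text
time: 8.75
ee_pos: [0.4395, -0.2889, 0.1175]
ee_rot: [-3.141, 0.005, 0.001]
ft_force: [0.5, -0.1, -0.1]
width: 0.221
grip_force: 58.9
t 8.75 at [ 0.4395 -0.2889  0.1175] F [ 0.5 -0.1 -0.1] turn [-0.0002  0.0003 -0.0016]
(0.441, -0.287, 0.1165) [ 0.0031 -0.0037  0.002 ]
```

```bash
python3 -m jog '[{"x":0.003,"y":-0.0035,"z":0.001,"wx":0,"wy":0,"wz":0,"gripper":1},{"x":0.003,"y":-0.0035,"z":0.002,"wx":0,"wy":0,"wz":0,"gripper":1},{"x":0.003,"y":-0.0035,"z":0.002,"wx":0,"wy":0,"wz":0,"gripper":0},{"x":0.003,"y":-0.0035,"z":0.002,"wx":0,"wy":0,"wz":0,"gripper":-1},{"x":0.003,"y":-0.0035,"z":0.002,"wx":0,"wy":0,"wz":0,"gripper":-1},{"x":0.003,"y":-0.0035,"z":0.002,"wx":0,"wy":0,"wz":0,"gripper":-1},{"x":0.003,"y":-0.0035,"z":0.002,"wx":0,"wy":0,"wz":0,"gripper":-1},{"x":0.003,"y":-0.0035,"z":-0.04,"wx":0,"wy":0,"wz":0,"gripper":-1},{"x":0.003,"y":-0.0035,"z":-0.1,"wx":0,"wy":0,"wz":0,"gripper":-1},{"x":0.003,"y":-0.0035,"z":-0.16,"wx":0,"wy":0,"wz":0,"gripper":-1},{"x":0.003,"y":-0.0035,"z":-0.16,"wx":0,"wy":0,"wz":0,"gripper":-1},{"x":0.003,"y":-0.0035,"z":-0.16,"wx":0,"wy":0,"wz":0,"gripper":-1}]'; python3 - <<'E'
from h import *
go((.6466,.1343,.19))
q,e=r.grab_frame("scene"); W=cloud("scene",e).reshape(-1,3)
D=np.hypot(W[:,0]-.441,W[:,1]+.287); m=(abs(W[:,2]-.122)<.006)&(D<.045)&(D>.015); Q=W[m]; print(Q.min(0),Q.max(0),np.median(Q[:,2]))
A=np.c_[Q[:,:2]-[.441,-.287],np.ones(len(Q))]; print(np.linalg.lstsq(A,Q[:,2],rcond=None)[0].round(4))
E
```

```text
time: 9.95
ee_pos: [0.4415, -0.2875, 0.1984]
ee_rot: [3.141, -0.005, 0.002]
ft_force: [-0.4, 0.3, -1.0]
width: 1.002
grip_force: 0.0
t 9.95 at [ 0.4415 -0.2875  0.1984] F [-0.4  0.3 -1. ] turn [ 0.0005 -0.0006 -0.0016]
(0.6466, 0.1343, 0.19) [ 0.4075 -0.8449  0.0165]
[ 0.40449792 -0.32323093  0.11646154] [ 0.47793619 -0.25145848  0.1243807 ] 0.12147021848338141
[-0.0089  0.005   0.1214]
```

```bash
python3 -m jog '[{"x":0.02,"y":-0.04,"z":0,"wx":0,"wy":0,"wz":0,"gripper":-1},{"x":0.05,"y":-0.11,"z":0,"wx":0,"wy":0,"wz":0,"gripper":-1},{"x":0.09,"y":-0.19,"z":0,"wx":0,"wy":0,"wz":0,"gripper":-1},{"x":0.13,"y":-0.27,"z":0,"wx":0,"wy":0,"wz":0,"gripper":-1},{"x":0.17,"y":-0.35,"z":0,"wx":0,"wy":0,"wz":0,"gripper":-1},{"x":0.21,"y":-0.43,"z":0,"wx":0,"wy":0,"wz":0,"gripper":-1},{"x":0.25,"y":-0.51,"z":0,"wx":0,"wy":0,"wz":0,"gripper":-1},{"x":0.29,"y":-0.59,"z":0,"wx":0,"wy":0,"wz":0,"gripper":-1},{"x":0.33,"y":-0.67,"z":0,"wx":0,"wy":0,"wz":0,"gripper":-1},{"x":0.36,"y":-0.75,"z":0,"wx":0,"wy":0,"wz":0,"gripper":-1},{"x":0.39,"y":-0.81,"z":0.016,"wx":0,"wy":0,"wz":0,"gripper":-1},{"x":0.402,"y":-0.835,"z":0.016,"wx":0,"wy":0,"wz":0,"gripper":-1},{"x":0.4075,"y":-0.845,"z":0.016,"wx":0,"wy":0,"wz":0,"gripper":-1},{"x":0.4075,"y":-0.845,"z":0.016,"wx":0,"wy":0,"wz":0,"gripper":-1},{"x":0.4075,"y":-0.845,"z":0.016,"wx":0,"wy":0,"wz":0,"gripper":-1},{"x":0.4075,"y":-0.845,"z":0.016,"wx":0,"wy":0,"wz":0,"gripper":-1},{"x":0.4075,"y":-0.845,"z":0.016,"wx":0,"wy":0,"wz":0,"gripper":-1},{"x":0.4075,"y":-0.845,"z":0.016,"wx":0,"wy":0,"wz":0,"gripper":-1}]'; python3 -c "
from h import *
go((.6466,.1343,.089))"
```

```text
time: 11.8
ee_pos: [0.6463, 0.1336, 0.1903]
ee_rot: [3.141, -0.007, 0.001]
ft_force: [0.2, 0.9, 0.1]
width: 0.997
grip_force: 0.0
t 11.8 at [0.6463 0.1336 0.1903] F [0.2 0.9 0.1] turn [ 0.0002 -0.0002 -0.0022]
(0.6466, 0.1343, 0.089) [ 0.0005 -0.0015  0.2026]
```

Accurate. Descend, grip, lift, and carry to the tablets canister (next call).

```bash
python3 -m jog '[{"x":0.0005,"y":-0.001,"z":0.05,"wx":0,"wy":0,"wz":0,"gripper":-1},{"x":0.0005,"y":-0.001,"z":0.1,"wx":0,"wy":0,"wz":0,"gripper":-1},{"x":0.0005,"y":-0.001,"z":0.14,"wx":0,"wy":0,"wz":0,"gripper":-1},{"x":0.0005,"y":-0.001,"z":0.17,"wx":0,"wy":0,"wz":0,"gripper":-1},{"x":0.0005,"y":-0.001,"z":0.19,"wx":0,"wy":0,"wz":0,"gripper":-1},{"x":0.0005,"y":-0.001,"z":0.202,"wx":0,"wy":0,"wz":0,"gripper":-1},{"x":0.0005,"y":-0.001,"z":0.202,"wx":0,"wy":0,"wz":0,"gripper":0},{"x":0.0005,"y":-0.001,"z":0.202,"wx":0,"wy":0,"wz":0,"gripper":0.4},{"x":0.0005,"y":-0.001,"z":0.202,"wx":0,"wy":0,"wz":0,"gripper":1},{"x":0.0005,"y":-0.001,"z":0.202,"wx":0,"wy":0,"wz":0,"gripper":1},{"x":0.0005,"y":-0.001,"z":0.202,"wx":0,"wy":0,"wz":0,"gripper":1},{"x":0.0005,"y":-0.001,"z":0.202,"wx":0,"wy":0,"wz":0,"gripper":1}]'; python3 -c "
from h import *
go((.6466,.1343,.19),(.4563,.0114,.19))"
```

```text
time: 13.0
ee_pos: [0.647, 0.1352, 0.0897]
ee_rot: [-3.141, 0.005, -0.002]
ft_force: [0.6, 0.4, 1.8]
width: 0.22
grip_force: 58.5
t 13.0 at [0.647  0.1352 0.0897] F [0.6 0.4 1.8] turn [-0.0001 -0.0007 -0.0016]
(0.6466, 0.1343, 0.19) [-0.0005  0.0018 -0.2006]
(0.4563, 0.0114, 0.19) [-0.3803  0.2488 -0.2011]
```

```bash
python3 -m jog '[{"x":0,"y":0,"z":-0.08,"wx":0,"wy":0,"wz":0,"gripper":1},{"x":0,"y":0,"z":-0.16,"wx":0,"wy":0,"wz":0,"gripper":1},{"x":-0.03,"y":0.02,"z":-0.2,"wx":0,"wy":0,"wz":0,"gripper":1},{"x":-0.09,"y":0.06,"z":-0.2,"wx":0,"wy":0,"wz":0,"gripper":1},{"x":-0.16,"y":0.105,"z":-0.2,"wx":0,"wy":0,"wz":0,"gripper":1},{"x":-0.23,"y":0.15,"z":-0.2,"wx":0,"wy":0,"wz":0,"gripper":1},{"x":-0.29,"y":0.19,"z":-0.2,"wx":0,"wy":0,"wz":0,"gripper":1},{"x":-0.34,"y":0.222,"z":-0.2,"wx":0,"wy":0,"wz":0,"gripper":1},{"x":-0.37,"y":0.242,"z":-0.2,"wx":0,"wy":0,"wz":0,"gripper":1},{"x":-0.38,"y":0.249,"z":-0.2,"wx":0,"wy":0,"wz":0,"gripper":1},{"x":-0.38,"y":0.249,"z":-0.2,"wx":0,"wy":0,"wz":0,"gripper":1},{"x":-0.38,"y":0.249,"z":-0.2,"wx":0,"wy":0,"wz":0,"gripper":1},{"x":-0.38,"y":0.249,"z":-0.2,"wx":0,"wy":0,"wz":0,"gripper":1},{"x":-0.38,"y":0.249,"z":-0.2,"wx":0,"wy":0,"wz":0,"gripper":1},{"x":-0.38,"y":0.249,"z":-0.2,"wx":0,"wy":0,"wz":0,"gripper":1}]'; cat >> h.py <<'E'
def held(rad):
    go(); g=r.get_obs()['ee_pos']
    for n in("scene","top"):
        q,e=r.grab_frame(n); W=cloud(n,e).reshape(-1,3); D=np.hypot(W[:,0]-g[0],W[:,1]-g[1])
        Q=W[(abs(W[:,2]-g[2]-.006)<.006)&(D<rad+.009)&(D>rad-.02)]
        print(n,len(Q),'c',((Q.min(0)+Q.max(0))/2).round(4)[:2],'span',np.ptp(Q,0).round(3)[:2],fit(Q,g[:2]).round(4)[:3],'z',np.median(Q[:,2]).round(4)); 
def knob(z,c):
    for n in("scene","top"):
        q,e=r.grab_frame(n); W=cloud(n,e).reshape(-1,3)
        Q=W[(abs(W[:,2]-z)<.003)&(np.hypot(W[:,0]-c[0],W[:,1]-c[1])<.025)]
        print('knob',n,len(Q),((Q.min(0)+Q.max(0))/2).round(4)[:2],np.ptp(Q,0).round(3)[:2],fit(Q,c).round(4)[:3])
E
python3 - <<'E'
from h import *
go((.4563,.0114,.098))
held(.046); knob(.088,(.6466,.135))
E
```

```text
time: 14.5
ee_pos: [0.4565, 0.0118, 0.1888]
ee_rot: [-3.141, 0.003, 0.0]
ft_force: [0.0, -0.6, -1.6]
width: 0.222
grip_force: 58.8
t 14.5 at [0.4565 0.0118 0.1888] F [ 0.  -0.6 -1.6] turn [-0.0002  0.0001 -0.0011]
(0.4563, 0.0114, 0.098) [-0.0003  0.0008  0.1815]
t 14.5 at [0.4565 0.0118 0.1888] F [ 0.  -0.6 -1.6] turn [-0.0002  0.0001 -0.0011]
scene 351 c [0.4569 0.0107] span [0.093 0.092] [0.4577 0.0096 0.0386] z 0.1939Traceback (most recent call last):
  File "<stdin>", line 3, in <module>
  File "h.py", line 31, in held
    print(n,len(Q),'c',((Q.min(0)+Q.max(0))/2).round(4)[:2],'span',np.ptp(Q,0).round(3)[:2],fit(Q,g[:2]).round(4)[:3],'z',np.median(Q[:,2]).round(4));
                         ~~~~~^^^
    return umr_minimum(a, axis, None, out, keepdims, initial, where)
ValueError: zero-size array to reduction operation minimum which has no identity
```

```bash
python3 -m jog '[{"x":-0.0005,"y":0,"z":0.04,"wx":0,"wy":0,"wz":0,"gripper":1},{"x":-0.0005,"y":0,"z":0.08,"wx":0,"wy":0,"wz":0,"gripper":1},{"x":-0.0005,"y":0,"z":0.11,"wx":0,"wy":0,"wz":0,"gripper":1},{"x":-0.0005,"y":0,"z":0.135,"wx":0,"wy":0,"wz":0,"gripper":1},{"x":-0.0005,"y":0,"z":0.155,"wx":0,"wy":0,"wz":0,"gripper":1},{"x":-0.0005,"y":0,"z":0.17,"wx":0,"wy":0,"wz":0,"gripper":1},{"x":-0.0005,"y":0,"z":0.178,"wx":0,"wy":0,"wz":0,"gripper":1},{"x":-0.0005,"y":0,"z":0.18,"wx":0,"wy":0,"wz":0,"gripper":1},{"x":-0.0005,"y":0,"z":0.18,"wx":0,"wy":0,"wz":0,"gripper":1}]'; python3 -c "
from h import *
go((.4563,.0114,.098))"
```

```text
time: 15.5
ee_pos: [0.4562, 0.0113, 0.0991]
ee_rot: [3.142, -0.005, 0.001]
ft_force: [-0.1, -0.1, -0.6]
width: 0.219
grip_force: 58.8
t 15.5 at [0.4562 0.0113 0.0991] F [-0.1 -0.1 -0.6] turn [ 0.     -0.0003 -0.0016]
(0.4563, 0.0114, 0.098) [ 0.0002 -0.0003  0.0023]
```

```bash
python3 -m jog '[{"x":0,"y":0,"z":0.0015,"wx":0,"wy":0,"wz":0,"gripper":1},{"x":0,"y":0,"z":0.0015,"wx":0,"wy":0,"wz":0,"gripper":0},{"x":0,"y":0,"z":0.0015,"wx":0,"wy":0,"wz":0,"gripper":-1},{"x":0,"y":0,"z":0.0015,"wx":0,"wy":0,"wz":0,"gripper":-1},{"x":0,"y":0,"z":0.0015,"wx":0,"wy":0,"wz":0,"gripper":-1},{"x":0,"y":0,"z":0.0015,"wx":0,"wy":0,"wz":0,"gripper":-1},{"x":0,"y":0,"z":-0.04,"wx":0,"wy":0,"wz":0,"gripper":-1},{"x":0,"y":0,"z":-0.1,"wx":0,"wy":0,"wz":0,"gripper":-1},{"x":0,"y":0,"z":-0.16,"wx":0,"wy":0,"wz":0,"gripper":-1},{"x":0,"y":0,"z":-0.16,"wx":0,"wy":0,"wz":0,"gripper":-1},{"x":0,"y":0,"z":-0.16,"wx":0,"wy":0,"wz":0,"gripper":-1}]'; cat >> h.py <<'E'
def lid(c,z,rad):
    for n in("scene","top"):
        q,e=r.grab_frame(n); W=cloud(n,e).reshape(-1,3); D=np.hypot(W[:,0]-c[0],W[:,1]-c[1])
        Q=W[(abs(W[:,2]-z)<.006)&(D<rad+.009)&(D>.014)]
        if len(Q)>30: print('lid',n,len(Q),'c',((Q.min(0)+Q.max(0))/2).round(4)[:2],'span',np.ptp(Q,0).round(3)[:2],np.linalg.lstsq(np.c_[Q[:,:2]-c,np.ones(len(Q))],Q[:,2],rcond=None)[0].round(4))
E
python3 - <<'E'
from h import *
knob(.088,(.6466,.135)); lid((.4563,.0114),.104,.046); go((.6466,.1343,.18))
E
```

```text
time: 16.6
ee_pos: [0.4562, 0.0112, 0.1793]
ee_rot: [3.141, -0.005, 0.002]
ft_force: [-0.3, 0.3, -0.2]
width: 0.999
grip_force: 0.0
knob scene 28 [0.6452 0.138 ] [0.016 0.021] [0.6446 0.1392 0.0074]
knob top 69 [0.6449 0.1371] [0.018 0.018] [0.645  0.1381 0.0066]
lid scene 488 c [0.4554 0.0096] span [0.094 0.091] [-0.0021  0.0061  0.1034]
t 16.8 at [0.4548 0.0111 0.1776] F [ 0.7 -0.2 -0.1] turn [-0.      0.0015 -0.0016]
(0.6466, 0.1343, 0.18) [ 0.3828 -0.2477 -0.006 ]
```

```bash
python3 -m jog '[{"x":0.03,"y":-0.02,"z":0,"wx":0,"wy":0,"wz":0,"gripper":-1},{"x":0.09,"y":-0.06,"z":0,"wx":0,"wy":0,"wz":0,"gripper":-1},{"x":0.16,"y":-0.107,"z":0,"wx":0,"wy":0,"wz":0,"gripper":-1},{"x":0.23,"y":-0.154,"z":0,"wx":0,"wy":0,"wz":0,"gripper":-1},{"x":0.29,"y":-0.194,"z":0,"wx":0,"wy":0,"wz":0,"gripper":-1},{"x":0.34,"y":-0.227,"z":0,"wx":0,"wy":0,"wz":0,"gripper":-1},{"x":0.37,"y":-0.247,"z":0,"wx":0,"wy":0,"wz":0,"gripper":-1},{"x":0.378,"y":-0.253,"z":0,"wx":0,"wy":0,"wz":0,"gripper":-1},{"x":0.378,"y":-0.253,"z":0,"wx":0,"wy":0,"wz":0,"gripper":-1},{"x":0.378,"y":-0.253,"z":0,"wx":0,"wy":0,"wz":0,"gripper":-1},{"x":0.378,"y":-0.253,"z":0.02,"wx":0,"wy":0,"wz":0,"gripper":-1},{"x":0.378,"y":-0.253,"z":0.02,"wx":0,"wy":0,"wz":0,"gripper":-1},{"x":0.378,"y":-0.253,"z":0.02,"wx":0,"wy":0,"wz":0,"gripper":-1}]'; python3 -c "
from h import *
go((.645,.138,.057))"
```

```text
time: 18.1
ee_pos: [0.6446, 0.1363, 0.1684]
ee_rot: [3.141, -0.006, -0.002]
ft_force: [-0.4, 0.8, 0.4]
width: 1.001
grip_force: 0.0
t 18.1 at [0.6446 0.1363 0.1684] F [-0.4  0.8  0.4] turn [ 0.0004  0.0006 -0.0019]
(0.645, 0.138, 0.057) [ 0.0011 -0.0037  0.2228]
```

```bash
python3 -m jog '[{"x":0.001,"y":-0.003,"z":0.05,"wx":0,"wy":0,"wz":0,"gripper":-1},{"x":0.001,"y":-0.003,"z":0.1,"wx":0,"wy":0,"wz":0,"gripper":-1},{"x":0.001,"y":-0.003,"z":0.15,"wx":0,"wy":0,"wz":0,"gripper":-1},{"x":0.001,"y":-0.003,"z":0.18,"wx":0,"wy":0,"wz":0,"gripper":-1},{"x":0.001,"y":-0.003,"z":0.205,"wx":0,"wy":0,"wz":0,"gripper":-1},{"x":0.001,"y":-0.003,"z":0.223,"wx":0,"wy":0,"wz":0,"gripper":-1},{"x":0.001,"y":-0.003,"z":0.223,"wx":0,"wy":0,"wz":0,"gripper":0},{"x":0.001,"y":-0.003,"z":0.223,"wx":0,"wy":0,"wz":0,"gripper":0.4},{"x":0.001,"y":-0.003,"z":0.223,"wx":0,"wy":0,"wz":0,"gripper":1},{"x":0.001,"y":-0.003,"z":0.223,"wx":0,"wy":0,"wz":0,"gripper":1},{"x":0.001,"y":-0.003,"z":0.223,"wx":0,"wy":0,"wz":0,"gripper":1},{"x":0.001,"y":-0.003,"z":0.223,"wx":0,"wy":0,"wz":0,"gripper":1}]'; python3 -c "
from h import *
go((.645,.138,.21),(.4681,.2811,.21))"
```

```text
time: 19.3
ee_pos: [0.6464, 0.1387, 0.0584]
ee_rot: [-3.141, 0.005, -0.003]
ft_force: [0.1, -0.3, 3.0]
width: 0.217
grip_force: 58.5
t 19.3 at [0.6464 0.1387 0.0584] F [ 0.1 -0.3  3. ] turn [-0.0001 -0.0009 -0.0016]
(0.645, 0.138, 0.21) [-0.0023  0.0014 -0.3032]
(0.4681, 0.2811, 0.21) [-0.357  -0.2837 -0.3037]
```

```bash
python3 -m jog '[{"x":0,"y":0,"z":-0.07,"wx":0,"wy":0,"wz":0,"gripper":1},{"x":0,"y":0,"z":-0.15,"wx":0,"wy":0,"wz":0,"gripper":1},{"x":0,"y":0,"z":-0.23,"wx":0,"wy":0,"wz":0,"gripper":1},{"x":-0.03,"y":-0.024,"z":-0.29,"wx":0,"wy":0,"wz":0,"gripper":1},{"x":-0.08,"y":-0.064,"z":-0.303,"wx":0,"wy":0,"wz":0,"gripper":1},{"x":-0.14,"y":-0.111,"z":-0.303,"wx":0,"wy":0,"wz":0,"gripper":1},{"x":-0.2,"y":-0.159,"z":-0.303,"wx":0,"wy":0,"wz":0,"gripper":1},{"x":-0.26,"y":-0.207,"z":-0.303,"wx":0,"wy":0,"wz":0,"gripper":1},{"x":-0.31,"y":-0.246,"z":-0.303,"wx":0,"wy":0,"wz":0,"gripper":1},{"x":-0.34,"y":-0.27,"z":-0.303,"wx":0,"wy":0,"wz":0,"gripper":1},{"x":-0.356,"y":-0.284,"z":-0.303,"wx":0,"wy":0,"wz":0,"gripper":1},{"x":-0.356,"y":-0.284,"z":-0.303,"wx":0,"wy":0,"wz":0,"gripper":1},{"x":-0.356,"y":-0.284,"z":-0.303,"wx":0,"wy":0,"wz":0,"gripper":1},{"x":-0.356,"y":-0.284,"z":-0.303,"wx":0,"wy":0,"wz":0,"gripper":1},{"x":-0.356,"y":-0.284,"z":-0.303,"wx":0,"wy":0,"wz":0,"gripper":1},{"x":-0.356,"y":-0.284,"z":-0.303,"wx":0,"wy":0,"wz":0,"gripper":1}]'; python3 - <<'E'
from h import *
o=r.get_obs()['ee_pos']; lid(o[:2],o[2]+.0056,.056); knob(.056,(.645,.138))
go((.4681,.2811,.127))
E
```

```text
time: 20.9
ee_pos: [0.4689, 0.2804, 0.2087]
ee_rot: [3.141, -0.008, -0.0]
ft_force: [-0.4, 0.7, -0.1]
width: 0.221
grip_force: 58.8
lid scene 418 c [0.4689 0.2794] span [0.113 0.112] [-0.0075  0.0085  0.2132]
lid top 2431 c [0.4679 0.2737] span [0.111 0.103] [-0.0009 -0.0004  0.213 ]
knob scene 31 [0.6462 0.1345] [0.021 0.019] [0.6482 0.1351 0.0072]
knob top 66 [0.6467 0.1366] [0.019 0.019] [0.6459 0.1361 0.0068]
t 21.1 at [0.4684 0.281  0.2089] F [ 0.8  0.3 -1.8] turn [-0.      0.     -0.0017]
(0.4681, 0.2811, 0.127) [-5.000e-04 -1.000e-04  1.637e-01]
```

```bash
python3 -m jog '[{"x":0,"y":0,"z":0.03,"wx":0,"wy":0,"wz":0,"gripper":1},{"x":0,"y":0,"z":0.06,"wx":0,"wy":0,"wz":0,"gripper":1},{"x":0,"y":0,"z":0.09,"wx":0,"wy":0,"wz":0,"gripper":1},{"x":0,"y":0,"z":0.115,"wx":0,"wy":0,"wz":0,"gripper":1},{"x":0,"y":0,"z":0.135,"wx":0,"wy":0,"wz":0,"gripper":1},{"x":0,"y":0,"z":0.15,"wx":0,"wy":0,"wz":0,"gripper":1},{"x":0,"y":0,"z":0.158,"wx":0,"wy":0,"wz":0,"gripper":1},{"x":0,"y":0,"z":0.161,"wx":0,"wy":0,"wz":0,"gripper":1},{"x":0,"y":0,"z":0.161,"wx":0,"wy":0,"wz":0,"gripper":1}]'; python3 -c "
from h import *
go((.4681,.2811,.127))"
```

```text
time: 22.0
ee_pos: [0.4684, 0.2813, 0.1286]
ee_rot: [-3.141, 0.005, -0.001]
ft_force: [0.0, 0.0, -0.9]
width: 0.221
grip_force: 58.8
t 22.0 at [0.4684 0.2813 0.1286] F [ 0.   0.  -0.9] turn [-0.0001 -0.0002 -0.0015]
(0.4681, 0.2811, 0.127) [-0.0006  0.0005  0.0032]
```

```bash
python3 -m jog '[{"x":0,"y":0,"z":0.0025,"wx":0,"wy":0,"wz":0,"gripper":1},{"x":0,"y":0,"z":0.0025,"wx":0,"wy":0,"wz":0,"gripper":0},{"x":0,"y":0,"z":0.0025,"wx":0,"wy":0,"wz":0,"gripper":-1},{"x":0,"y":0,"z":0.0025,"wx":0,"wy":0,"wz":0,"gripper":-1},{"x":0,"y":0,"z":0.0025,"wx":0,"wy":0,"wz":0,"gripper":-1},{"x":0,"y":0,"z":0.0025,"wx":0,"wy":0,"wz":0,"gripper":-1},{"x":0,"y":0,"z":-0.04,"wx":0,"wy":0,"wz":0,"gripper":-1},{"x":0,"y":0,"z":-0.1,"wx":0,"wy":0,"wz":0,"gripper":-1},{"x":0,"y":0,"z":-0.1,"wx":0,"wy":0,"wz":0,"gripper":-1},{"x":0,"y":0,"z":-0.1,"wx":0,"wy":0,"wz":0,"gripper":-1}]'; python3 - <<'E'
from h import *
lid((.4681,.2811),.132,.056); go((.6463,.1363,.16))
E
```

```text
time: 23.0
ee_pos: [0.4686, 0.2815, 0.179]
ee_rot: [-3.141, 0.005, -0.002]
ft_force: [0.9, 0.2, -0.9]
width: 0.998
grip_force: 0.0
lid scene 462 c [0.4685 0.2788] span [0.111 0.113] [-0.0038  0.0009  0.1315]
lid top 1909 c [0.4671 0.2776] span [0.111 0.108] [0.0008 0.0011 0.1313]
t 23.1 at [0.4676 0.2806 0.1774] F [-0.2 -0.8 -1.1] turn [ 0.0006  0.0008 -0.0016]
(0.6463, 0.1363, 0.16) [0.3583 0.2874 0.0345]
```

```bash
python3 -m jog '[{"x":0.03,"y":0.024,"z":0,"wx":0,"wy":0,"wz":0,"gripper":-1},{"x":0.08,"y":0.065,"z":0,"wx":0,"wy":0,"wz":0,"gripper":-1},{"x":0.14,"y":0.113,"z":0,"wx":0,"wy":0,"wz":0,"gripper":-1},{"x":0.2,"y":0.162,"z":0,"wx":0,"wy":0,"wz":0,"gripper":-1},{"x":0.26,"y":0.21,"z":0,"wx":0,"wy":0,"wz":0,"gripper":-1},{"x":0.31,"y":0.25,"z":0,"wx":0,"wy":0,"wz":0,"gripper":-1},{"x":0.34,"y":0.276,"z":0,"wx":0,"wy":0,"wz":0,"gripper":-1},{"x":0.357,"y":0.289,"z":0.03,"wx":0,"wy":0,"wz":0,"gripper":-1},{"x":0.357,"y":0.289,"z":0.08,"wx":0,"wy":0,"wz":0,"gripper":-1},{"x":0.357,"y":0.289,"z":0.12,"wx":0,"wy":0,"wz":0,"gripper":-1},{"x":0.357,"y":0.289,"z":0.12,"wx":0,"wy":0,"wz":0,"gripper":-1},{"x":0.357,"y":0.289,"z":0.12,"wx":0,"wy":0,"wz":0,"gripper":-1},{"x":0.357,"y":0.289,"z":0.12,"wx":0,"wy":0,"wz":0,"gripper":-1}]'; python3 -c "
from h import *
go((.6463,.1363,.0255))"
```

```text
time: 24.4
ee_pos: [0.6466, 0.137, 0.1193]
ee_rot: [-3.141, 0.004, -0.002]
ft_force: [-0.5, -0.7, 0.2]
width: 0.999
grip_force: 0.0
t 24.4 at [0.6466 0.137  0.1193] F [-0.5 -0.7  0.2] turn [-0.0004 -0.0007 -0.0011]
(0.6463, 0.1363, 0.0255) [-0.0008  0.0016  0.1877]
```

```bash
python3 -m jog '[{"x":-0.0005,"y":0.001,"z":0.05,"wx":0,"wy":0,"wz":0,"gripper":-1},{"x":-0.0005,"y":0.001,"z":0.1,"wx":0,"wy":0,"wz":0,"gripper":-1},{"x":-0.0005,"y":0.001,"z":0.14,"wx":0,"wy":0,"wz":0,"gripper":-1},{"x":-0.0005,"y":0.001,"z":0.17,"wx":0,"wy":0,"wz":0,"gripper":-1},{"x":-0.0005,"y":0.001,"z":0.187,"wx":0,"wy":0,"wz":0,"gripper":-1},{"x":-0.0005,"y":0.001,"z":0.187,"wx":0,"wy":0,"wz":0,"gripper":0},{"x":-0.0005,"y":0.001,"z":0.187,"wx":0,"wy":0,"wz":0,"gripper":0.4},{"x":-0.0005,"y":0.001,"z":0.187,"wx":0,"wy":0,"wz":0,"gripper":1},{"x":-0.0005,"y":0.001,"z":0.187,"wx":0,"wy":0,"wz":0,"gripper":1},{"x":-0.0005,"y":0.001,"z":0.187,"wx":0,"wy":0,"wz":0,"gripper":1},{"x":-0.0005,"y":0.001,"z":0.187,"wx":0,"wy":0,"wz":0,"gripper":1}]'; python3 -c "
from h import *
go((.6463,.1363,.19),(.654,-.141,.19))"
```

```text
time: 25.5
ee_pos: [0.6469, 0.1362, 0.0262]
ee_rot: [-3.141, 0.005, -0.003]
ft_force: [0.7, 0.5, 4.3]
width: 0.223
grip_force: 58.6
t 25.5 at [0.6469 0.1362 0.0262] F [0.7 0.5 4.3] turn [-0.0004 -0.0011 -0.0015]
(0.6463, 0.1363, 0.19) [-0.0004 -0.0005 -0.3277]
(0.654, -0.141, 0.19) [ 0.0167  0.5541 -0.3281]
```

```bash
python3 -m jog '[{"x":0,"y":0,"z":-0.07,"wx":0,"wy":0,"wz":0,"gripper":1},{"x":0,"y":0,"z":-0.15,"wx":0,"wy":0,"wz":0,"gripper":1},{"x":0,"y":0,"z":-0.23,"wx":0,"wy":0,"wz":0,"gripper":1},{"x":0,"y":0.02,"z":-0.3,"wx":0,"wy":0,"wz":0,"gripper":1},{"x":0,"y":0.07,"z":-0.328,"wx":0,"wy":0,"wz":0,"gripper":1},{"x":0,"y":0.15,"z":-0.328,"wx":0,"wy":0,"wz":0,"gripper":1},{"x":0.005,"y":0.23,"z":-0.328,"wx":0,"wy":0,"wz":0,"gripper":1},{"x":0.01,"y":0.31,"z":-0.328,"wx":0,"wy":0,"wz":0,"gripper":1},{"x":0.013,"y":0.39,"z":-0.328,"wx":0,"wy":0,"wz":0,"gripper":1},{"x":0.015,"y":0.46,"z":-0.328,"wx":0,"wy":0,"wz":0,"gripper":1},{"x":0.0165,"y":0.52,"z":-0.328,"wx":0,"wy":0,"wz":0,"gripper":1},{"x":0.0165,"y":0.545,"z":-0.328,"wx":0,"wy":0,"wz":0,"gripper":1},{"x":0.0165,"y":0.554,"z":-0.328,"wx":0,"wy":0,"wz":0,"gripper":1},{"x":0.0165,"y":0.554,"z":-0.328,"wx":0,"wy":0,"wz":0,"gripper":1},{"x":0.0165,"y":0.554,"z":-0.328,"wx":0,"wy":0,"wz":0,"gripper":1},{"x":0.0165,"y":0.554,"z":-0.328,"wx":0,"wy":0,"wz":0,"gripper":1},{"x":0.0165,"y":0.554,"z":-0.328,"wx":0,"wy":0,"wz":0,"gripper":1}]'; python3 - <<'E'
from h import *
o=r.get_obs()['ee_pos']; lid(o[:2],o[2]+.0056,.066)
go((.654,-.141,.1065))
E
```

```text
time: 27.2
ee_pos: [0.6536, -0.1394, 0.1891]
ee_rot: [-3.141, 0.001, -0.0]
ft_force: [-0.7, 0.4, -1.8]
width: 0.218
grip_force: 58.8
lid scene 1778 c [ 0.6538 -0.1408] span [0.132 0.132] [-0.0045  0.0029  0.194 ]
lid top 2377 c [ 0.6517 -0.1347] span [0.128 0.118] [ 0.0004 -0.0007  0.1942]
t 27.3 at [ 0.6535 -0.1404  0.189 ] F [-0.3  0.1 -1.5] turn [-0.0001 -0.0001 -0.0008]
(0.654, -0.141, 0.1065) [0.001  0.0012 0.165 ]
```

```bash
python3 -m jog '[{"x":0.0005,"y":0.0005,"z":0.03,"wx":0,"wy":0,"wz":0,"gripper":1},{"x":0.0005,"y":0.0005,"z":0.06,"wx":0,"wy":0,"wz":0,"gripper":1},{"x":0.0005,"y":0.0005,"z":0.09,"wx":0,"wy":0,"wz":0,"gripper":1},{"x":0.0005,"y":0.0005,"z":0.115,"wx":0,"wy":0,"wz":0,"gripper":1},{"x":0.0005,"y":0.0005,"z":0.135,"wx":0,"wy":0,"wz":0,"gripper":1},{"x":0.0005,"y":0.0005,"z":0.15,"wx":0,"wy":0,"wz":0,"gripper":1},{"x":0.0005,"y":0.0005,"z":0.158,"wx":0,"wy":0,"wz":0,"gripper":1},{"x":0.0005,"y":0.0005,"z":0.162,"wx":0,"wy":0,"wz":0,"gripper":1},{"x":0.0005,"y":0.0005,"z":0.162,"wx":0,"wy":0,"wz":0,"gripper":1}]'; python3 -c "
from h import *
go((.654,-.141,.1065))"
```

```text
time: 28.2
ee_pos: [0.6538, -0.1417, 0.108]
ee_rot: [3.142, -0.005, 0.001]
ft_force: [0.7, -0.3, -2.1]
width: 0.216
grip_force: 58.8
t 28.2 at [ 0.6538 -0.1417  0.108 ] F [ 0.7 -0.3 -2.1] turn [ 0.     -0.0002 -0.0016]
(0.654, -0.141, 0.1065) [ 0.0004 -0.0014  0.0031]
```

Release and rise well clear, backing toward the base, then check everything.

```bash
python3 -m jog '[{"x":0,"y":-0.001,"z":0.0025,"wx":0,"wy":0,"wz":0,"gripper":1},{"x":0,"y":-0.001,"z":0.0025,"wx":0,"wy":0,"wz":0,"gripper":0},{"x":0,"y":-0.001,"z":0.0025,"wx":0,"wy":0,"wz":0,"gripper":-1},{"x":0,"y":-0.001,"z":0.0025,"wx":0,"wy":0,"wz":0,"gripper":-1},{"x":0,"y":-0.001,"z":0.0025,"wx":0,"wy":0,"wz":0,"gripper":-1},{"x":0,"y":-0.001,"z":0.0025,"wx":0,"wy":0,"wz":0,"gripper":-1},{"x":0,"y":-0.001,"z":-0.04,"wx":0,"wy":0,"wz":0,"gripper":-1},{"x":0,"y":-0.001,"z":-0.12,"wx":0,"wy":0,"wz":0,"gripper":-1},{"x":0,"y":0,"z":-0.2,"wx":0,"wy":0,"wz":0,"gripper":-1},{"x":-0.08,"y":0,"z":-0.28,"wx":0,"wy":0,"wz":0,"gripper":-1},{"x":-0.16,"y":0,"z":-0.3,"wx":0,"wy":0,"wz":0,"gripper":-1},{"x":-0.24,"y":0,"z":-0.3,"wx":0,"wy":0,"wz":0,"gripper":-1},{"x":-0.32,"y":0,"z":-0.3,"wx":0,"wy":0,"wz":0,"gripper":-1},{"x":-0.4,"y":0,"z":-0.3,"wx":0,"wy":0,"wz":0,"gripper":-1},{"x":-0.4,"y":0,"z":-0.3,"wx":0,"wy":0,"wz":0,"gripper":-1},{"x":-0.4,"y":0,"z":-0.3,"wx":0,"wy":0,"wz":0,"gripper":-1},{"x":-0.4,"y":0,"z":-0.3,"wx":0,"wy":0,"wz":0,"gripper":-1},{"x":-0.4,"y":0,"z":-0.3,"wx":0,"wy":0,"wz":0,"gripper":-1}]'; python3 - <<'E'
from h import *
go()
for c,z,R_ in(((.654,-.141),.112,.066),((.4681,.2811),.132,.056),((.4563,.0114),.104,.046),((.441,-.287),.122,.036)): print(c,z); lid(c,z,R_)
p,_=r.grab_frame("scene"); q,_=r.grab_frame("top")
cv2.imwrite("pics/end.png",np.vstack([cv2.resize(x,(400,300)) for x in(p,q)])[:,:,::-1])
E
```

```text
time: 30.0
ee_pos: [0.4551, -0.1408, 0.2581]
ee_rot: [-3.141, 0.003, -0.002]
ft_force: [0.1, -0.4, 1.1]
width: 1.0
grip_force: 0.0
t 30.0 at [ 0.4551 -0.1408  0.2581] F [ 0.1 -0.4  1.1] turn [-0.0003 -0.0006 -0.001 ]
(0.654, -0.141) 0.112
lid scene 2035 c [ 0.6541 -0.1426] span [0.133 0.132] [-0.0035  0.0021  0.1114]
lid top 3501 c [ 0.6534 -0.1427] span [0.131 0.132] [ 0.0008 -0.0022  0.1116]
(0.4681, 0.2811) 0.132
lid scene 463 c [0.4681 0.2793] span [0.113 0.113] [-0.0058  0.003   0.1314]
lid top 2693 c [0.467  0.2797] span [0.111 0.112] [ 0.0006 -0.0009  0.1312]
(0.4563, 0.0114) 0.104
lid scene 487 c [0.4569 0.0097] span [0.094 0.094] [-0.0027  0.0046  0.1033]
lid top 1706 c [0.4564 0.0096] span [0.091 0.091] [ 0.0002 -0.0031  0.1034]
(0.441, -0.287) 0.122
lid scene 510 c [ 0.4422 -0.2877] span [0.075 0.073] [-0.0094  0.0066  0.1214]
```

View pics/end.png

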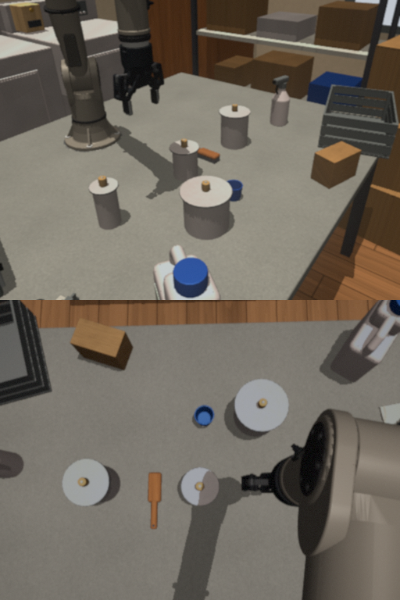

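All four lids sit level at seated height on their canisters; the cup (top view, ~(415,204)) and the brush (~(500,154)) look unmoved.

```bash
python3 -c "
from plant import r
print(r.close_job())"
```

```text
the job is handed in; nothing more can be done
None
```

All four lids are on their own canisters, measured flat, at seated height and centred to within about 2 mm; the cup and brush look unmoved in the final picture. I handed the job in at about 30 s of the 128 s allowed, and it returned no verdict.

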